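# Seat the valve body and snap the hold-down clamp over it

## Robot

A 6-joint arm with a two-finger parallel gripper is mounted at the origin on the work surface. World frame = base frame: x ahead of the robot, y to its left, z up, the work surface at z = 0. Lengths are in m, angles in rad, forces in N, time in s.
With the tool pointing down it reaches from about 0.35 to 0.775 m from the base axis. Payload 5.5 kg.
Tool frame: the origin (TCP) lies midway between the tips of the shut fingers; the grasp point (between the pads) lies 19 mm behind it; z points along the fingers, y is the line along which they close (so a half turn about z gives the same grasp; the last joint's range is limited). The gripper opens to 85 mm and grips with 20 to 120 N. Pads are 22 mm wide; open, the fingers measure 114 mm over their backs; the gripper's body (76 mm by 85 mm) begins 54 mm behind the grasp point. The pads swing forward as they close: fully open they stand 13 mm farther back than shut.
Start: joints at [1.168, 0.313, 0.046, 1.304, 0, 1.431], TCP at [0.149, 0.555, 0.231] pointing down, gripper open.
Joint ranges: [-2.76, 2.76], [-0.86, 1.69], [-1.03, 1.26], [-2.2, 2.34], [-1.47, 1.5], [-3.14, 3.14]. Speed limits (rad/s): [2.57, 2.57, 3.14, 3.14, 3.14, 3.14].

## Interface

Orientations are given as a unit quaternion [w, x, y, z].
In Python, from workcell import telemetry, imaging, env gives the robot as it stands. The module is installed in compiled form; this text tells all that it offers.
- The arm moves only by the tool step_arm, never from a script. Its argument "moves" is a list of rows, each a list of 3 entries, a list of its own where there are three numbers: the shift along the tool's x, y, z in mm, then the turn, a rotation vector about the tool's x, y, z in rad, then the finger opening in mm, from 0 to 85.4. A call has 1 to 8 rows; each row is the pose to reach, as a shift and turn from the pose commanded when the call began, along the tool's axes at that moment; what a row does not reach only later rows make up. A row lasts 1/12 s, in which the tool goes at most 41.7 mm and 7.16 degrees, less where a joint would pass 70% of its speed; a pose out of reach is approached as far as the arm can. A call with a gripper value outside its range is refused whole. The fingers move at their own pace and stop on an object; "grip_force" is the grip in N (left out, the last holds). Time passes only in rows, so rows that repeat a pose let the fingers close. It gives the time, the measured TCP pose, the force, the opening and the grip force at its end, in the units of the state.
- telemetry.get_state(): the state, without advancing time (a new reading comes with each control period).
- imaging.read_camera(name): name is "scene" or "top" or "wrist"; returns the picture (400x640x3 uint8, red, green, blue); there is no depth.
- imaging.camera_params(name): a dict with "camera_matrix" (3x3 intrinsics, pixels), "pose" (4x4, takes a point from camera to world coordinates). Camera axes: x right, y up, looking along -z (the intrinsics and any distortion apply to the point x, -y, -z); pixel columns grow to the right and rows downward; lengths in m; the calibration is good to about 2 mm. A picture is of the moment at which its call begins: read the wrist's pose just before it. camera_params takes no time and is no camera call; for the wrist camera it gives the pose at the moment of the call.
- env.hand_in(): hands the job in; it is judged then, once.
The state is a dict: "clock": time; "joint_pos": joint angles; "qvel": joint speeds; "tau": joint torques, N m; "tcp_pos": TCP position; "orientation": TCP orientation; "wrist_force": force on the tool from outside, world axes, zero at the start; "ft_torque": the same for the moment, N m; "finger_gap": finger opening in m; "grip_force": force on a finger pad.
Only numpy, scipy, OpenCV 4.12 (cv2) and the standard library are available. Lean on these libraries where they do the work, as an engineer would, in place of code of your own. Each camera call takes 0.05 s, during which the arm holds its last target. There are 200 camera calls.

## Task

Get the valve body ready for drilling: with the fingertips, push the aluminium block along its channel until it is fully home against the stop, without lifting it. Then push the clamp's lever over past centre so that it snaps shut and its foot holds the block down, and take the hand clear. Pick nothing up and leave the other things on the bench where they are.

Things in the scene. Friction and masses are not known exactly. Their poses are not given: they have to be found in the camera images.
- stop_face (a point): Centre of the face of the steel stop wall across the channel's end, which the block must rest against; 25 mm above the bench. x is level, along the channel, the way the block is pushed (block to stop to clamp); y level across it; z up. The wall is 8 mm thick, 88 wide, its top 30 mm above the bench; the clamp stands behind it.
- fixture: The drilling fixture, screwed to the bench: dark steel base plate 230 (x) x 110 (y) x 12 mm; origin at the centre of its underside on the bench, axes as stop_face, which lies at x = +30 mm. Two aluminium rails on it, tops 20 mm above the bench, 64 mm apart inside, run from x = -95 mm to the stop and guide the block.
- clamp_pivot (a point): Pivot of the hold-down clamp, 62 mm above the bench, on the channel's centre line, 30 mm beyond the stop face (x), between two steel cheeks (46 mm long, 28 mm wide over both, tops 70 mm above the bench). Axes as stop_face. The lever turns in the upright plane through the channel's centre line.
- handle_tip (a point): End of the clamp's lever handle, on the channel's centre line, 95 mm from the pivot; a black round grip 18 mm thick, ending 9 mm beyond this point. Open: leans 0.6 rad from upright away from the block (to +x), point 140 mm above the bench. Shut: leans 0.5 rad the other way. A steel arm with a rubber foot 55 mm from the pivot is one piece with it: steeply up when open, level when shut.
- clamp (a joint): Angle of the clamp's lever, rad: 0 open (at the start), about 1.1 shut on the block (1.16 with nothing under it). A spring holds it at either end; over centre is at 0.55, past which it snaps to the other end by itself. Leaving the open end takes about 8 N pushed level on the grip, less towards centre.
- block_mid (a point): Centre of the aluminium valve body, a block 80 (x) x 60 (y) x 26 mm high, 0.2 to 0.4 kg, lying on the base plate between the rails; this point is 25 mm above the bench. A round boss 22 mm across, 16 mm high stands on its top, 25 mm to -x. Its x axis points to the stop; it starts 25 to 65 mm short of it.
- block_front (a point): Centre of the block's leading end face, 40 mm ahead (+x) of its centre, which must come to rest flat against the stop face.
- flange: Bystander: turned steel flange, 54 mm across, 30 mm high, on the bench beside the fixture; origin at the centre of its underside.
- bush: Bystander: brass bush, 26 mm across, 30 mm high, on the bench beside the fixture; origin at the centre of its underside.
- wrench: Bystander: steel wrench 180 mm long lying on the bench along the fixture; origin under its middle, x along it.
- driver: Bystander: black-handled screwdriver 200 mm long lying on the bench; origin under its middle, x along it.
- tape: Bystander: cardboard-brown roll of tape lying flat, 90 mm across, 30 mm high; origin at the centre of its underside.
- can1: Bystander: upright spray can with a grey cap, 65 mm across, 190 mm high; origin at the centre of its underside.
- can2: Bystander: upright spray can with a blue cap, 65 mm across, 190 mm high; origin at the centre of its underside.
- block: The same block, by the centre of its underside; axes as block_mid.
Things that resemble listed ones, but are neither listed nor needed, are in the scene too. Of the things like the block, leave any that is red; of the rest the larger one is meant.

How it is judged:
On the way, in this order (a step that is already met when the one before it is completed fails the run):
1. the block is pushed fully home against the stop with the clamp still open (x of block_front in the frame of stop_face above -0.003 m and y of block_front in the frame of stop_face between -0.006 and 0.006 m and z of block_mid in the frame of stop_face between -0.004 and 0.004 m and value of joint clamp below 0.3 rad), for 0.2 s.
2. the clamp is snapped shut on the block (x of block_front in the frame of stop_face above -0.003 m and y of block_front in the frame of stop_face between -0.006 and 0.006 m and z of block_mid in the frame of stop_face between -0.004 and 0.004 m and value of joint clamp above 1 rad and contact force between clamp and block above 2 N), for 0.2 s.
At the end, for the whole second after the job is handed in: The block lies flat in the channel with its end face within 3 mm of the stop (6 mm sideways, 4 mm in height), the clamp is past centre and shut (joint above 1.0 rad) with its foot pressing on the block with more than 2 N, and all is at rest (all of step 2 and velocity of joint clamp between -0.05 and 0.05 rad/s and linear speed of block below 0.01 m/s); the robot touches nothing.
It fails at once if the block is lifted (more than 8 mm) or tipped (more than 0.2 rad) (z of block_mid in the frame of stop_face above 0.008 m or angle between block_mid's own z axis and vertical above 0.2 rad).
It fails at once if another thing on the bench is moved by more than 20 mm (distance of any of flange, bush, wrench, driver, tape, can1, can2 from where it was at the start of the episode above 0.02 m).
It fails at once if another thing on the bench is tipped over (angle between any of can1, can2, flange, bush's own z axis and vertical above 0.5 rad).
It also fails if it takes over 48 s, if anything falls off the work surface, if the arm or the gripper's body presses on something with over 40 N, if the wrist force passes 120 N, or if a joint passes its speed limit or range.

## Working session

There is one attempt and no reset: what is moved stays moved. The work goes in short steps, Python scripts to look and compute and a tool call to move; the robot and the scene stay as the last step left them, time stands still between calls to the robot, and variables do not carry over. Pictures are saved under pics/ and viewed, at most 10 in all, crops included, and the job is handed in when it is done.

Besides the shell and the picture viewer there is one more tool, called as name([rows], argument=value, ...), one row to a line, values as JSON. step_arm: Moves the arm, as the interface text tells. Its arguments: {"type":"object","properties":{"moves":{"type":"array"},"grip_force":{"type":"number"}},"required":["moves"]}

```bash
mkdir -p pics
cat > h.py <<'E'
import numpy as np, cv2
from workcell import telemetry, imaging, env
def cam(n):
    p=imaging.camera_params(n); return np.array(p['camera_matrix']),np.array(p['pose']),p
def ray(n,u,v):
    K,T,p=cam(n); d=np.linalg.inv(K)@[u,v,1]; d=np.array([d[0],-d[1],-d[2]])
    return T[:3,3],T[:3,:3]@d
def onz(n,u,v,z):
    o,d=ray(n,u,v); return o+d*(z-o[2])/d[2]
def proj(n,P):
    K,T,p=cam(n); c=T[:3,:3].T@(np.array(P)-T[:3,3]); q=K@[c[0],-c[1],-c[2]]; return q[:2]/q[2]
def snap(n,f):
    im=imaging.read_camera(n); cv2.imwrite('pics/'+f,im[:,:,::-1]); return im
E
python3 - <<'E'
from h import *
a=snap('scene','s.png'); b=snap('top','t.png')
for n in('scene','top','wrist'):
    K,T,p=cam(n); print(n,p.keys(),K.round(1).tolist(),T.round(3).tolist())
s=telemetry.get_state(); print(s)
E
```

```text
scene dict_keys(['camera_matrix', 'pose']) [[432.7, 0.0, 312.9], [0.0, 432.7, 204.6], [0.0, 0.0, 1.0]] [[-0.895, -0.303, 0.326, 0.931], [0.445, -0.588, 0.676, 0.754], [-0.013, 0.75, 0.661, 0.793], [0.0, 0.0, 0.0, 1.0]]
top dict_keys(['camera_matrix', 'pose']) [[375.4, 0.0, 317.2], [0.0, 375.4, 191.2], [0.0, 0.0, 1.0]] [[-0.028, 0.989, -0.148, 0.396], [-1.0, -0.027, 0.01, 0.029], [0.006, 0.149, 0.989, 1.271], [0.0, 0.0, 0.0, 1.0]]
wrist dict_keys(['camera_matrix', 'pose']) [[290.2, 0.0, 320.8], [0.0, 290.2, 199.6], [0.0, 0.0, 1.0]] [[0.26, -0.922, -0.286, 0.075], [0.965, 0.248, 0.079, 0.575], [-0.002, -0.297, 0.955, 0.374], [0.0, 0.0, 0.0, 1.0]]
{'clock': 0.1, 'joint_pos': array([ 1.16840612e+00,  3.13910892e-01,  4.51391635e-02,  1.30359968e+00,
       -3.61242516e-06,  1.43119564e+00]), 'qvel': array([ 0.00033641, -0.00047186,  0.00244701, -0.0005455 , -0.00303499,
        0.00145892]), 'tau': array([ 2.94449666e-03, -4.81719196e+01,  2.99247015e+01,  1.26293715e-02,
       -1.05346355e-04, -5.95094853e-07]), 'tcp_pos': array([0.14921063, 0.55485529, 0.23052528]), 'orientation': array([-2.09076838e-04,  1.31016965e-01,  9.91379814e-01, -7.59282191e-04]), 'wrist_force': array([0.63282346, 0.09503667, 0.13296861]), 'ft_torque': array([ 0.04956165, -0.00351362,  0.01362545]), 'grip_force': 0.0, 'finger_gap': 0.08542098311506789}
```

View pics/t.png

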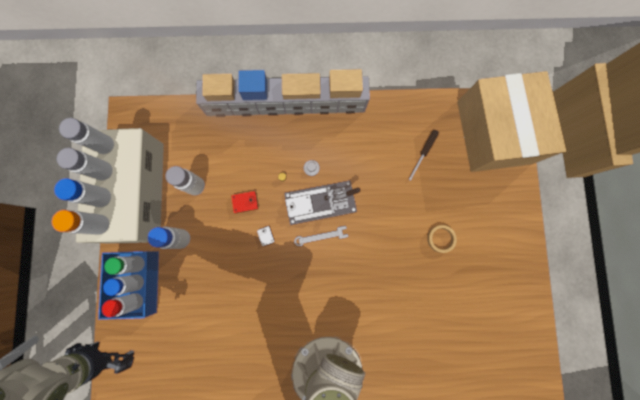

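View pics/s.png

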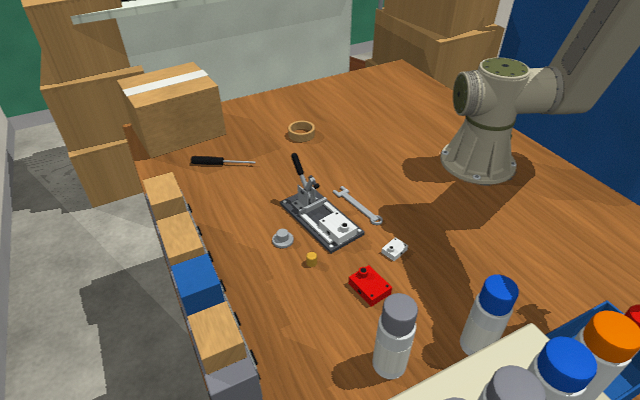

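The top view shows the fixture at about (320,203), with its clamp handle to the right at (355,191). There are three block-like things in it:
- A silver-white block in the channel at (300,206).
- A red block at (245,202), to be left alone.
- A smaller white block at (265,236) on the bench.

The one in the channel fits: it isn't red, and it's the larger of the other two. I'll confirm it in an enlarged crop.

Run:
```python
import cv2,numpy as np
b=cv2.imread('pics/t.png')[165:255,225:365]; a=cv2.imread('pics/s.png')[145:275,265:425]
b=cv2.resize(b,None,fx=5,fy=5,interpolation=cv2.INTER_CUBIC)[:, :700]
a=cv2.resize(a,None,fx=4.5,fy=4.5,interpolation=cv2.INTER_CUBIC)
cv2.imwrite('pics/tc.png',b); cv2.imwrite('pics/sc.png',a)
```

```text
(no output)
```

View pics/tc.png

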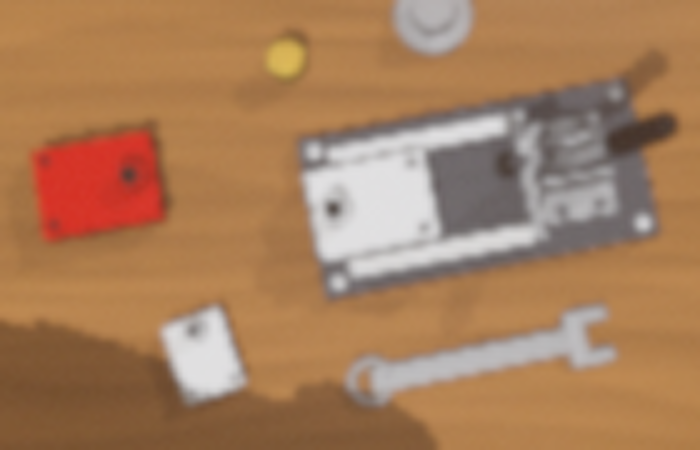

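View pics/sc.png

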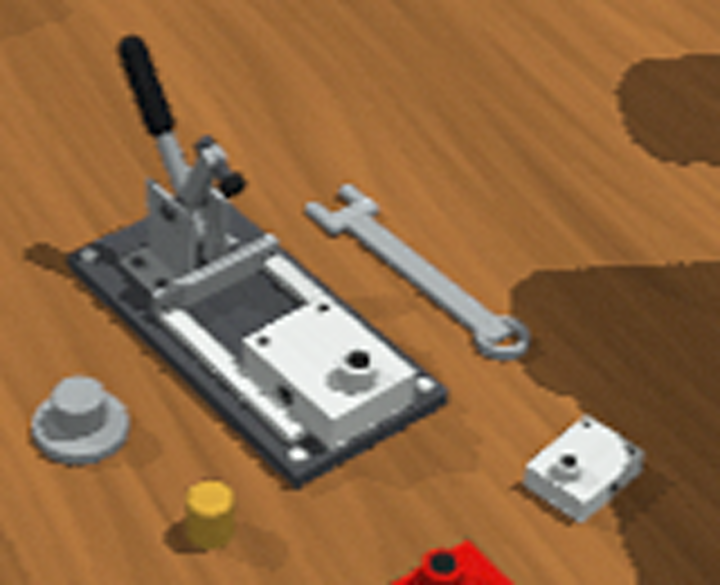

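The crops confirm it: the silver block with its boss lies between the rails at crop (370,205). The smaller white block (203,355) and the red one (100,185) lie off the fixture. Next I'll compute the fixture frame and block pose from the plate corners.

```bash
cat >> h.py <<'E'
def tri(uv_t,uv_s):
    o1,d1=ray('top',*uv_t); o2,d2=ray('scene',*uv_s)
    A=np.stack([d1,-d2],1); t=np.linalg.lstsq(A,o2-o1,rcond=None)[0]
    p,q=o1+t[0]*d1,o2+t[1]*d2; return (p+q)/2,np.linalg.norm(p-q)
E
python3 - <<'E'
from h import *
ct=lambda u,v:((u+.5)/5-.5+225,(v+.5)/5-.5+165)
cs=lambda u,v:((u+.5)/4.5-.5+265,(v+.5)/4.5-.5+145)
T=[onz('top',*ct(*c),.012)[:2] for c in[(301,138),(622,80),(658,233),(328,298)]]
S=[onz('scene',*cs(*c),.012)[:2] for c in[(297,478),(69,258),(447,390)]]
print(np.round(T,4),np.round(S,4))
T=np.array(T);c=T.mean(0);d=T[1]+T[2]-T[0]-T[3];d/=np.linalg.norm(d)
print('top ctr',c,'dir',d,'len',np.linalg.norm(T[1]-T[0]),np.linalg.norm(T[2]-T[1]))
S=np.array(S);c2=(S[1]+S[2])/2;d2=S[1]-S[0];d2/=np.linalg.norm(d2);print('scene ctr',c2,d2)
c=(c+c2)/2;d=d+d2;d/=np.linalg.norm(d);n=np.array([-d[1],d[0]])
def f(p): return np.round([(p[:2]-c)@d,(p[:2]-c)@n,p[2] if len(p)>2 else 0],4)
print('mean',c,d,np.degrees(np.arctan2(d[1],d[0])))
print('block top rear top',f(onz('top',*ct(304,170),.038)),f(onz('top',*ct(322,262),.038)),'front',f(onz('top',*ct(428,150),.038)),f(onz('top',*ct(443,238),.038)))
print('block scene',f(onz('scene',*cs(333,420),.038)),f(onz('scene',*cs(415,373),.038)),'front',f(onz('scene',*cs(243,342),.038)),f(onz('scene',*cs(315,303),.038)))
p,e=tri(ct(668,125),cs(132,42));print('handle end',f(p),e)
R=np.array([[-d[0],n[0],0],[-d[1],n[1],0],[0,0,-1]])
st=telemetry.get_state();from scipy.spatial.transform import Rotation as Ro
q=st['orientation'];R0=Ro.from_quat(q[[1,2,3,0]]).as_matrix()
print('turn',Ro.from_matrix(R0.T@R).as_rotvec())
for X in(-.125,.17):
  P=np.append(c+d*X,.2);print(X,P,'shift mm',R0.T@(P-st['tcp_pos'])*1000)
E
```

```text
[[ 0.5847  0.1261]
 [ 0.6188 -0.0931]
 [ 0.5136 -0.1131]
 [ 0.476   0.1097]] [[ 0.5833  0.1285]
 [ 0.6216 -0.0951]
 [ 0.4761  0.108 ]]
top ctr [0.54830032 0.00741461] dir [ 0.16012311 -0.98709705] len 0.22184859949245034 0.10709475248273119
scene ctr [0.54887546 0.00644716] [ 0.16876324 -0.98565662]
mean [0.54858789 0.00693088] [ 0.16444475 -0.9863863 ] -80.53501970495307
block top rear top [-0.1122  0.0296  0.038 ] [-0.1115 -0.0326  0.038 ] front [-0.0291  0.0271  0.038 ] [-0.0304 -0.0323  0.038 ]
block scene [-0.111   0.0278  0.038 ] [-0.1097 -0.0309  0.038 ] front [-0.033   0.0304  0.038 ] [-0.0316 -0.0221  0.038 ]
handle end [ 0.1155 -0.0006  0.1467] 0.0009723990574813544
turn [-1.50982438e-03  6.99941212e-04  1.14281149e+00]
-0.125 [0.52803229 0.13022917 0.2       ] shift mm [-476.13036947 -311.59187459   30.90883452]
0.17 [ 0.57654349 -0.16075479  0.2       ] shift mm [-598.56662632 -579.98376913   31.30119975]
```

step_arm([
  [[-40,-25,-20],[0,0,0.1],0],
  [[-75,-47,-40],[0,0,0.2],0],
  [[-110,-68,-40],[0,0,0.3],0],
  [[-145,-89,-40],[0,0,0.42],0],
  [[-180,-110,-40],[0,0,0.54],0],
  [[-215,-132,-40],[0,0,0.66],0],
  [[-250,-154,-40],[0,0,0.78],0],
  [[-280,-174,-40],[0,0,0.9],0],
], grip_force=40)

```text
clock: 0.77
tcp_pos: [0.3728, 0.3157, 0.2711]
orientation: [-0.0, 0.552, 0.834, -0.0]
wrist_force: [1.2, 1.0, 1.1]
finger_gap: 0.0
grip_force: 0.0
```

```bash
cat >> h.py <<'E'
from scipy.spatial.transform import Rotation as Ro
C=np.array([.5486,.0069]);D=np.array([.1644,-.9864]);N=np.array([-D[1],D[0]])
RG=np.array([[-D[0],N[0],0],[-D[1],N[1],0],[0,0,-1]])
def go(X,Y,z):
    st=telemetry.get_state();q=st['orientation'];R0=Ro.from_quat(q[[1,2,3,0]]).as_matrix()
    p=st['tcp_pos'];r=p[:2]-C
    print('t',st['clock'],'now XYZ',np.round([r@D*1e3,r@N*1e3,p[2]*1e3],1),'F(X,Y,z)',np.round([st['wrist_force'][:2]@D,st['wrist_force'][:2]@N,st['wrist_force'][2]],1),'gap',st['finger_gap'])
    P=np.append(C+D*X+N*Y,z)
    print('shift',np.round(R0.T@(P-p)*1e3,1),'turn',np.round(Ro.from_matrix(R0.T@RG).as_rotvec(),4))
E
python3 -c "
from h import *
go(-.15,0,.2)"
```

```text
t 0.7667 now XYZ [-333.5 -122.6  271.1] F(X,Y,z) [-0.7  1.3  1.1] gap 4.417016534450523e-05
shift [-207.2   76.1   71.1] turn [-2.000e-04 -0.000e+00  2.371e-01]
```

step_arm([
  [[-37,14,0],[0,0,0.1],0],
  [[-74,27,0],[0,0,0.2],0],
  [[-111,41,15],[0,0,0.237],0],
  [[-146,54,30],[0,0,0.237],0],
  [[-180,66,45],[0,0,0.237],0],
  [[-207,76,65],[0,0,0.237],0],
  [[-207,76,91],[0,0,0.237],0],
  [[-207,76,91],[0,0,0.237],0],
])

```text
clock: 1.43
tcp_pos: [0.5216, 0.1555, 0.1748]
orientation: [-0.003, 0.645, 0.764, -0.003]
wrist_force: [-1.3, 0.1, -0.6]
finger_gap: 0.0001
grip_force: 0.0
```

```bash
python3 -c "
from h import *
go(-.15,0,.024)
a=snap('wrist','w1.png')
for P in[(-.111,.03,.038),(-.111,-.03,.038),(-.031,.03,.038),(.03,0,.03)]:
  print(P,proj('wrist',np.append(C+D*P[0]+N*P[1],P[2])).round(0))"
```

```text
t 1.4333 now XYZ [-151.    -2.2  174.8] F(X,Y,z) [-0.3 -1.3 -0.6] gap 0.00011676521977198006
shift [ -1.1   3.5 150.8] turn [-0.0092 -0.0004  0.0025]
(-0.111, 0.03, 0.038) [353. 226.]
(-0.111, -0.03, 0.038) [296. 226.]
(-0.031, 0.03, 0.038) [351. 292.]
(0.03, 0, 0.03) [324. 331.]
```

View pics/w1.png

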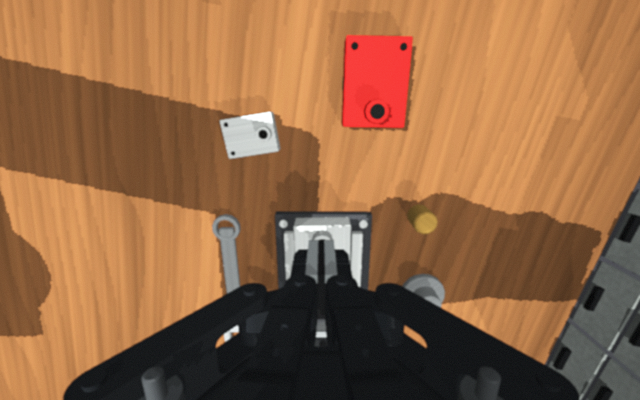

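The wrist view shows the block's rear edge at row ~225, columns 294–352. That matches the projected values, and the fingertips are on the channel centreline. The way is clear, so I'll descend behind the block.

step_arm([
  [[0,2,35],[-0.008,0,0],0],
  [[0,3,70],[-0.008,0,0],0],
  [[0,3,105],[-0.008,0,0],0],
  [[0,3,130],[-0.008,0,0],0],
  [[0,3,145],[-0.008,0,0],0],
  [[0,3,151],[-0.008,0,0],0],
  [[0,3,151],[-0.008,0,0],0],
])

```text
clock: 2.07
tcp_pos: [0.526, 0.159, 0.0292]
orientation: [0.002, 0.644, 0.765, 0.003]
wrist_force: [-0.6, -0.1, 0.7]
finger_gap: -0.0004
grip_force: 0.0
```

```bash
python3 -c "
from h import *
go(-.065,0,.024)"
```

```text
t 2.0667 now XYZ [-153.7    2.7   29.2] F(X,Y,z) [-0.  -0.6  0.7] gap -0.00035223248366595924
shift [-88.7  -3.4   5.2] turn [ 0.0065 -0.0002  0.0074]
```

step_arm([
  [[-10,-2,2],[0,0,0.004],0],
  [[-20,-2,2],[0,0,0.004],0],
  [[-27,-2,2],[0,0,0.004],0],
  [[-34,-2,2],[0,0,0.004],0],
  [[-41,-2,2],[0,0,0.004],0],
  [[-48,-2,2],[0,0,0.004],0],
  [[-55,-2,2],[0,0,0.004],0],
  [[-62,-2,2],[0,0,0.004],0],
])

```text
clock: 2.73
tcp_pos: [0.5358, 0.0963, 0.0277]
orientation: [0.003, 0.646, 0.764, 0.004]
wrist_force: [-0.5, 4.5, 3.4]
finger_gap: -0.0
grip_force: 2.3
```

```bash
python3 -c "
from h import *
go(-.062,0,.024)"
```

```text
t 2.7333 now XYZ [-90.3   2.   27.7] F(X,Y,z) [-4.6  0.2  3.4] gap -1.1488286831803681e-05
shift [-28.2  -2.1   3.6] turn [ 0.0088 -0.0007  0.0019]
```

step_arm([
  [[-4,-1,1],[0,0,0],0],
  [[-8,-1,2],[0,0,0],0],
  [[-12,-1,2],[0,0,0],0],
  [[-15,-1,2],[0,0,0],0],
  [[-18,-1,2],[0,0,0],0],
  [[-21,-1,2],[0,0,0],0],
  [[-23,-1,2],[0,0,0],0],
  [[-25,-1,2],[0,0,0],0],
])

```text
clock: 3.4
tcp_pos: [0.5386, 0.0716, 0.0251]
orientation: [0.003, 0.646, 0.764, 0.003]
wrist_force: [0.0, 3.0, 1.7]
finger_gap: -0.0001
grip_force: 1.8
```

```bash
python3 -c "
from h import *
go(-.062,0,.024)"
```

```text
t 3.4 now XYZ [-65.5   0.8  25.1] F(X,Y,z) [-3.   0.5  1.7] gap -0.0001042563674621023
shift [-3.5 -0.8  1.1] turn [ 0.0079 -0.      0.0018]
```

Still at sliding-friction level, so it isn't at the stop yet. I'll go on in small steps.

step_arm([
  [[-1.5,0,0],[0,0,0],0],
  [[-3,0,0],[0,0,0],0],
  [[-4,0,0],[0,0,0],0],
  [[-5,0,0],[0,0,0],0],
  [[-5,0,0],[0,0,0],0],
])

```text
clock: 3.82
tcp_pos: [0.5394, 0.0672, 0.0251]
orientation: [0.002, 0.646, 0.764, 0.003]
wrist_force: [0.6, 3.7, -0.3]
finger_gap: -0.0
grip_force: 2.1
```

```bash
python3 -c "
from h import *
go(-.062,0,.024)"
```

```text
t 3.8167 now XYZ [-61.    0.8  25.1] F(X,Y,z) [-3.5  1.2 -0.3] gap -9.060691836650553e-06
shift [ 1.  -0.8  1.1] turn [ 0.008  -0.0009  0.002 ]
```

step_arm([
  [[-1,0,0],[0,0,0],0],
  [[-2,0,0],[0,0,0],0],
  [[-3,0,0],[0,0,0],0],
  [[-4,0,0],[0,0,0],0],
  [[-4,0,0],[0,0,0],0],
])

```text
clock: 4.23
tcp_pos: [0.5393, 0.0671, 0.0252]
orientation: [-0.001, 0.645, 0.765, 0.006]
wrist_force: [-0.0, 17.8, 2.1]
finger_gap: -0.0001
grip_force: 8.6
```

```bash
python3 -c "
from h import *
go(-.062,0,.024)"
```

```text
t 4.2333 now XYZ [-60.9   0.7  25.2] F(X,Y,z) [-17.5   2.9   2.1] gap -5.0689271620521114e-05
shift [ 1.1 -0.8  1.2] turn [ 0.0085 -0.0088  0.0047]
```

The force jumped to 17.5 N with no further travel, so the block is home. I'll back off and rise.

step_arm([
  [[10,0,0],[0,0,0],0],
  [[22,0,0],[0,0,0],0],
  [[25,0,-20],[0,0,0],0],
  [[25,0,-55],[0,0,0],0],
  [[25,0,-90],[0,0,0],0],
  [[25,0,-125],[0,0,0],0],
  [[25,0,-160],[0,0,0],0],
  [[25,0,-190],[0,0,0],0],
])

```text
clock: 4.9
tcp_pos: [0.534, 0.0871, 0.2175]
orientation: [0.003, 0.646, 0.763, 0.003]
wrist_force: [0.9, -0.3, -0.4]
finger_gap: 0.0001
grip_force: 0.0
```

```bash
python3 -c "
from h import *
go(.16,0,.21)
a=snap('scene','s2.png'); cv2.imwrite('pics/s2c.png',cv2.resize(a[130:270,250:410,::-1],None,fx=4,fy=4,interpolation=cv2.INTER_CUBIC))
for P in[(.03,.03,.038),(-.05,.03,.038),(-.05,-.03,.038)]:
  print(P,(proj('scene',np.append(C+D*P[0]+N*P[1],P[2]))-[250,130])*4)"
```

```text
t 4.9 now XYZ [-81.5  -1.2 217.5] F(X,Y,z) [ 0.5  0.8 -0.4] gap 6.403900723225508e-05
shift [-241.5    0.8    8. ] turn [0.0083 0.0018 0.0015]
(0.03, 0.03, 0.038) [217.76210526 309.01180191]
(-0.05, 0.03, 0.038) [291.04769221 377.09551742]
(-0.05, -0.03, 0.038) [365.81776813 338.2741277 ]
```

View pics/s2c.png

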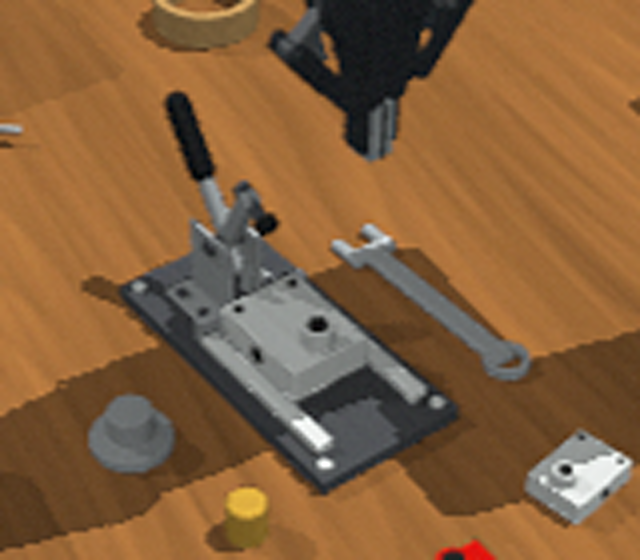

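The block is now against the stop: its front corner is near (219,308) and its rear corner near (291,376), both matching the home projection. The clamp is still open. Next I'll go over to the handle's far side.

step_arm([
  [[-35,1,0],[0,0,0],0],
  [[-70,1,0],[0,0,0],0],
  [[-105,1,0],[0,0,0],0],
  [[-140,1,0],[0,0,0],0],
  [[-175,1,0],[0,0,0],0],
  [[-210,1,0],[0,0,0],0],
  [[-245,1,0],[0,0,0],0],
  [[-250,1,0],[0,0,0],0],
])

```text
clock: 5.62
tcp_pos: [0.5772, -0.1645, 0.2142]
orientation: [0.003, 0.648, 0.762, 0.002]
wrist_force: [0.4, 1.1, 0.4]
finger_gap: -0.0002
grip_force: 0.0
```

```bash
python3 -c "
from h import *
go(.165,0,.125)"
```

```text
t 5.6167 now XYZ [173.7   0.  214.2] F(X,Y,z) [-1.1  0.6  0.4] gap -0.00016235766486437882
shift [ 9.  -0.6 89.1] turn [ 0.0066  0.0029 -0.0035]
```

step_arm([
  [[0,0,35],[0,0,0],0],
  [[0,0,65],[0,0,0],0],
  [[0,0,87],[0,0,0],0],
  [[0,0,87],[0,0,0],0],
  [[10,0,87],[0,0,0],0],
  [[20,0,87],[0,0,0],0],
  [[30,0,87],[0,0,0],0],
  [[38,0,87],[0,0,0],0],
])

```text
clock: 6.28
tcp_pos: [0.5728, -0.1224, 0.1311]
orientation: [0.006, 0.646, 0.764, 0.002]
wrist_force: [-3.1, -16.9, 13.3]
finger_gap: 0.0003
grip_force: 8.4
```

step_arm([
  [[5,0,0],[0,0,0],0],
  [[10,0,0],[0,0,0],0],
  [[16,0,0],[0,0,0],0],
  [[22,0,0],[0,0,0],0],
])

```text
clock: 6.62
tcp_pos: [0.5711, -0.1028, 0.1331]
orientation: [0.009, 0.646, 0.763, 0.003]
wrist_force: [0.2, -8.7, 6.8]
finger_gap: -0.0
grip_force: 4.0
```

```bash
python3 -c "
from h import *
go(.075,0,.127)"
```

```text
t 6.6167 now XYZ [111.9   4.2 133.1] F(X,Y,z) [ 8.6 -1.2  6.8] gap -6.200872687943023e-06
shift [36.9 -4.2  5.7] turn [0.0156 0.0102 0.0003]
```

step_arm([
  [[6,-2,0],[0,0,0],0],
  [[12,-3,0],[0,0,0],0],
  [[18,-3,0],[0,0,0],0],
  [[24,-3,0],[0,0,0],0],
  [[30,-3,0],[0,0,0],0],
  [[36,-3,0],[0,0,0],0],
  [[42,-3,0],[0,0,0],0],
  [[44,-3,0],[0,0,0],0],
])

```text
clock: 7.28
tcp_pos: [0.5567, -0.0553, 0.1278]
orientation: [0.002, 0.645, 0.764, 0.003]
wrist_force: [-0.5, 0.7, -0.1]
finger_gap: 0.0001
grip_force: 0.0
```

```bash
python3 -c "
from h import *
go(.16,0,.2)"
```

```text
t 7.2833 now XYZ [ 62.7  -2.2 127.8] F(X,Y,z) [-0.8 -0.3 -0.1] gap 9.377399298727671e-05
shift [-97.2   2.4 -72.3] turn [ 0.0068 -0.0011  0.003 ]
```

Contact is gone, so the lever has snapped over. I'll retreat back and up, then verify.

step_arm([
  [[-25,0,0],[0,0,0],0],
  [[-55,0,-5],[0,0,0],0],
  [[-85,0,-25],[0,0,0],0],
  [[-105,0,-55],[0,0,0],0],
  [[-110,0,-90],[0,0,0],0],
  [[-110,0,-125],[0,0,0],0],
  [[-110,0,-130],[0,0,0],0],
  [[-110,0,-130],[0,0,0],0],
])

```text
clock: 7.95
tcp_pos: [0.5762, -0.1663, 0.2612]
orientation: [0.005, 0.646, 0.763, 0.004]
wrist_force: [-0.7, 0.0, -0.1]
finger_gap: -0.0001
grip_force: 0.0
```

```bash
python3 -c "
from h import *
go(.16,0,.2)
a=snap('scene','s3.png'); cv2.imwrite('pics/s3c.png',cv2.resize(a[130:270,250:410,::-1],None,fx=4,fy=4,interpolation=cv2.INTER_CUBIC))
for P in[(.06-.0455,0,.145),(.005,0,.062)]:
  print(P,(proj('scene',np.append(C+D*P[0]+N*P[1],P[2]))-[250,130])*4)"
```

```text
t 7.95 now XYZ [175.4  -1.3 261.2] F(X,Y,z) [-0.1 -0.7 -0.1] gap -0.0001060049831344094
shift [15.5  0.5 61.2] turn [0.0128 0.0029 0.0014]
(0.014499999999999999, 0, 0.145) [267.5159642  173.55414998]
(0.005, 0, 0.062) [277.13885702 283.39905098]
```

View pics/s3c.png

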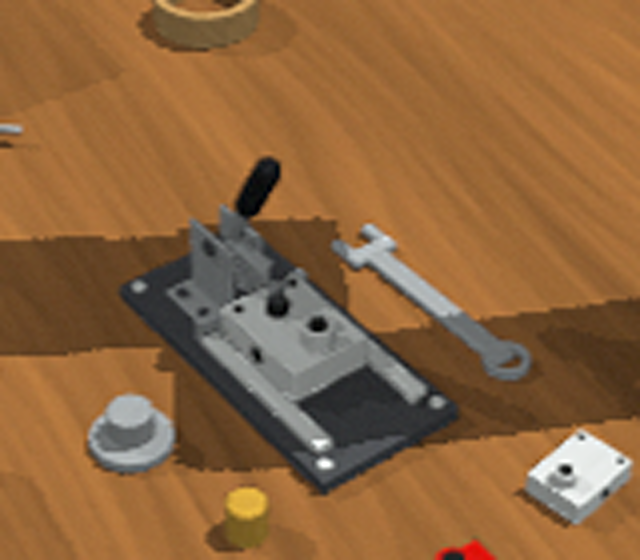

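The lever is over: the handle tip at (268,168) matches the shut projection (267,174), and the foot is on the block at (278,300). The block is still home, the hand is clear and the bystanders are where they were, so I'll hand in.

```bash
python3 -c "
from h import *
print(env.hand_in())"
```

```text
the job is handed in; nothing more can be done
None
```

The block is pushed home against the stop, the clamp is snapped shut with its foot on the block, and the hand is clear; I handed the job in at about 8 s on the robot's clock, and no verdict came back.

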